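# Hold a stone offcut on the sawing board

## Robot

A 7-joint arm with a two-finger parallel gripper is mounted at the origin on a cart in front of the work surface, level with it; the furniture and walls round the work are solid. World frame = base frame: x ahead of the robot, y to its left, z up, the work surface at z = 0. Lengths are in mm, angles in rad, forces in N, time in s.
With the tool pointing down it reaches from about 400 to 875 mm from the base axis. Payload 19.3 kg.
Tool frame: the origin (TCP) lies between the finger pads; the fingertips stand 22 mm ahead of it and the grasp point (between the pads) lies 3 mm ahead of it; z points along the fingers, y is the line along which they close (so a half turn about z gives the same grasp; the last joint's range is limited). The gripper opens to 85 mm and grips with 20 to 120 N. Pads are 22 mm wide; open, the fingers measure 114 mm over their backs; the gripper's body (76 mm by 85 mm) begins 54 mm behind the grasp point. The pads swing forward as they close: fully open they stand 13 mm farther back than shut.
Start: joints at [-1.227, 0.521, -0.036, 1.599, 0.021, 1.021, -0.113], TCP at [251.324, 572.234, 253.291] pointing down, gripper open.
Joint ranges: [-2.91, 2.91], [-0.3, 2.13], [-1.5, 1.42], [0.17, 2.43], [-1.26, 4.41], [0.16, 1.93], [-2.52, 2.52]. Speed limits (rad/s): [1.89, 1.89, 2.39, 2.39, 3.01, 3.01, 3.01].

## Interface

Orientations are given as a unit quaternion [w, x, y, z].
In Python, from workcell import * gives the robot as it stands.
- The arm moves only by the tool step_arm, never from a script. Its argument "targets" is a list of rows, each an object of numbers: "x", "y", "z": the shift along the tool's x, y, z in m; "roll": the turn about the tool's z in degrees; "hand": the opening, from 0 (shut) to 1 (fully open). A call has 1 to 20 rows; each row shifts and turns the commanded pose from where the row before left it, along the tool's axes as they then stand; what a row does not reach is not made up. A row lasts 1/10 s, in which the tool goes at most 50 mm and 8.59 degrees, less where a joint would pass 70% of its speed; a pose out of reach is approached as far as the arm can. A call is refused whole if a number of a shift passes 0.05 or a number of a turn 8.59, either way. A call with a gripper value outside its range is refused whole. The fingers move at their own pace and stop on an object; "grip_force" is the grip in N (left out, the last holds). Time passes only in rows, so rows that do not move let the fingers close. It gives the time, the measured TCP pose, the force, the opening and the grip force at its end, in the units of the state.
- read_state(): the state, without advancing time (a new reading comes with each control period).
- camera(name): name is "scene" or "top"; returns the picture (420x560x3 uint8, blue, green, red); there is no depth.
- camera_info(name): a dict with "fx", "fy", "cx", "cy" (pixels), "R" (3x3) and "t" (3): a world point X has camera coordinates R X + t. Camera axes: x right, y down, z forward; pixel columns grow to the right and rows downward; lengths in mm; the calibration is good to about 2 mm. A picture is of the moment at which its call begins. camera_info takes no time and is no camera call.
- sign_off(): hands the job in; it is judged then, once.
The state is a dict: "time_s": time; "joint_pos": joint angles; "joint_velocities": joint speeds; "effort": joint torques, N m; "eef_pos": TCP position; "eef_rot": TCP orientation; "ft_force": force on the tool from outside, world axes, zero at the start; "wrist_torque": the same for the moment, N m; "opening": finger opening in mm; "finger_force": force on a finger pad.
Only numpy, scipy, OpenCV 4.12 (cv2) and the standard library are available. Lean on these libraries where they do the work, as an engineer would, in place of code of your own. Each camera call takes 0.05 s, during which the arm holds its last target. There are 200 camera calls.

## Task

The stone offcut is to be sawn. First lift the brown bottle off the sawing board and stand it upright on the worktop beside the board; do not tip it over. Then bring the offcut, lying flat on its underside, into the board's corner, its long side flat against the fence and its end up against the stop block, and press it with one firm diagonal push down onto the board and against the fence together; finish while still holding that push, and leave the other things on the worktop where they are.

Things in the scene. Friction and masses are not known exactly. Their poses are not given: they have to be found in the camera images.
- saw_board: sawing board (grey bed, wooden fence and stop), fixed to the worktop and unable to move, lying flat. Origin: centre of its underside, at worktop height. Its x axis points from the near edge towards the fence (roughly away from the robot), y along the fence to the left towards the stop block, z up. Bed 160 (x) x 220 (y) mm, centred on the origin, upper surface 18 mm above the worktop (4 mm feet + 14 mm bed).
- fence: dark wooden fence of the board along its far side (its frame coincides with the board's frame: origin at the board's origin). Its near face is the plane x = +58 mm; it reaches from y = -100 to +110 mm, is 22 mm thick and 24 mm high above the bed (top 42 mm above the worktop).
- stop: wooden stop block at the left end of the fence (its frame coincides with the board's frame). Its inner face is the plane y = +80 mm; it reaches from x = -12 to +58 mm and y = +80 to +108 mm, 20 mm high above the bed (top 38 mm above the worktop).
- bed: bed of the board (its frame coincides with the board's frame); upper surface at z = +18 mm. Smooth grey laminate: friction coefficient about 0.2, against about 0.6 for the other things here.
- offcut: pale blue die-stone offcut, 42 (x) x 70 (y) x 30 (z) mm, 0.15 kg; origin: centre of its underside, z up. Loose on the near part of the bed, turned up to 0.3 rad from the board's axes. Its near (-x) upper long edge has a steep bevel, 9 mm wide (x) and 16 mm high (z), over the whole length; the near face is upright only in its lower 14 mm. Far face and ends are upright; black line across the top.
- offcut_center (a point): centre of the offcut's 42 x 70 x 30 mm envelope, 15 mm above its underside; axes as offcut. With the offcut seated in the corner it is at x = +37, y = +45, z = +33 mm of the board's frame.
- amber_bottle: small brown bottle with black cap, standing upright in the corner of the board where the offcut must go; body 36 mm in diameter and 64 mm high, cap 22 mm in diameter, 78 mm high in all, about 0.06 kg; origin at the centre of its underside, z up.
- amber_bottle_center (a point): centre of the bottle, half-way up, 39 mm above its underside; axes as amber_bottle.
- carton_strips: bystander, to be left alone: flat orange-and-white carton, 58 x 96 x 21 mm; origin at the centre of its underside.
- dappen_dish: bystander, to be left alone: small brown waisted dish, 35 mm across, 30 mm high; origin at the centre of its underside.
- bur_block: bystander, to be left alone: wooden block with upright burs, 32 x 70 x 38 mm; origin at the centre of its underside.
- impression_tray: bystander, to be left alone: perforated metal horseshoe tray with handle, 100 x 68 x 17 mm; origin at the centre of its underside.
- dial_timer: bystander, to be left alone: cream dial timer with black knob, 64 x 64 x 66 mm; origin at the centre of its underside.
There are look-alikes about, which are no part of the job. Leave any green look-alike of the amber_bottle alone.

How it is judged:
By the outcome, as a careful person would: the job done as asked, in the order asked, and still so for the second after the job is handed in, while the arm keeps its last pose, push and grip.
It also fails if it takes over 67 s, if anything falls off the work surface, if the arm or the gripper's body presses on something with over 40 N, if the wrist force passes 120 N, or if a joint passes its speed limit or range.

## Working session

There is one attempt and no reset: what is moved stays moved. The work goes in short steps, Python scripts to look and compute and a tool call to move; the robot and the scene stay as the last step left them, time stands still between calls to the robot, and variables do not carry over. Pictures are saved under pics/ and viewed, at most 11 in all, crops included, and the job is handed in when it is done.

Besides the shell and the picture viewer there is one more tool, called in YAML: its name, and indented under it one key for each argument. step_arm: Moves the arm, as the interface text tells. Its arguments: {"type":"object","properties":{"targets":{"type":"array"},"grip_force":{"type":"number"}},"required":["targets"]}

```bash
mkdir -p pics; ls; python3 - <<'E'
from workcell import *
import cv2
for n in("scene","top"):
    cv2.imwrite(f"pics/{n}0.png",cv2.resize(camera(n),(784,588),interpolation=cv2.INTER_CUBIC)); print(n,camera_info(n))
s=read_state();print(s)
E
```

```text
pics
scene {'fx': 425.47627515798183, 'fy': 425.47627515798183, 'cx': 277.21672518546643, 'cy': 208.37830144006153, 'R': array([[ 0.75150304, -0.65960917,  0.01260682],
       [-0.50678144, -0.58940779, -0.62910335],
       [ 0.42239289,  0.46638418, -0.77721943]]), 't': array([-391.07357107,  360.79493688,  973.68555652])}
top {'fx': 482.42720444813864, 'fy': 482.42720444813864, 'cx': 278.83497783512047, 'cy': 210.5012873285107, 'R': array([[-0.01592103, -0.99964167, -0.02151863],
       [-0.99304809,  0.01831899, -0.11627516],
       [ 0.11662769,  0.01951781, -0.99298391]]), 't': array([  83.61932646,  574.03917297, 1400.32437699])}
{'time_s': 0.1, 'joint_pos': array([-1.22715657,  0.52195248, -0.03631082,  1.59994346,  0.02120225,
        1.02109823, -0.11276444]), 'joint_velocities': array([ 0.0004774 , -0.0021182 ,  0.00085417, -0.00211331,  0.00064731,
       -0.00047114,  0.001401  ]), 'effort': array([ 2.95135171e-03, -9.28485847e+01,  1.98392473e+00, -3.70529616e+01,
        1.82328274e-02,  5.33243845e-03, -2.82636404e-05]), 'eef_pos': array([251.25735436, 571.96929802, 252.78736619]), 'eef_rot': array([-6.44229984e-05,  2.05440943e-01,  9.78669383e-01, -5.04161745e-04]), 'ft_force': array([-0.21196814,  0.47687323,  0.2448716 ]), 'wrist_torque': array([0.01584973, 0.00493165, 0.00978006]), 'finger_force': 0.0, 'opening': 85.28538785530426}
```

View pics/scene0.png

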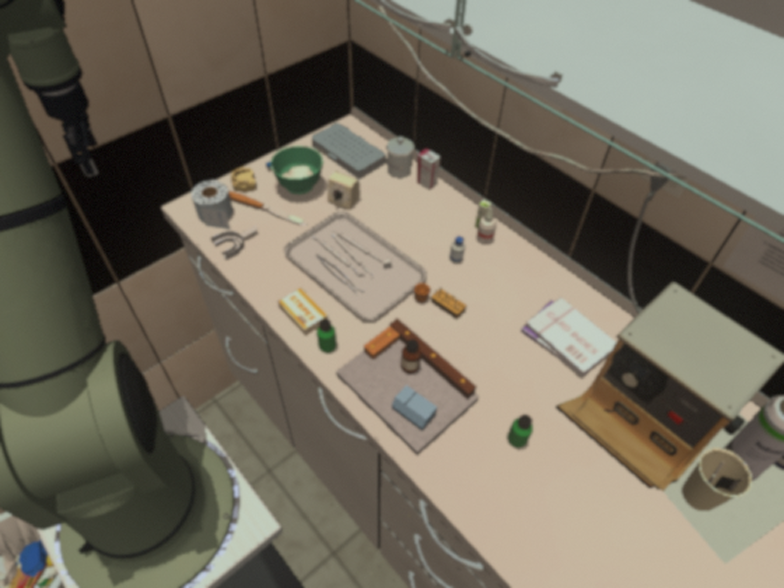

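View pics/top0.png

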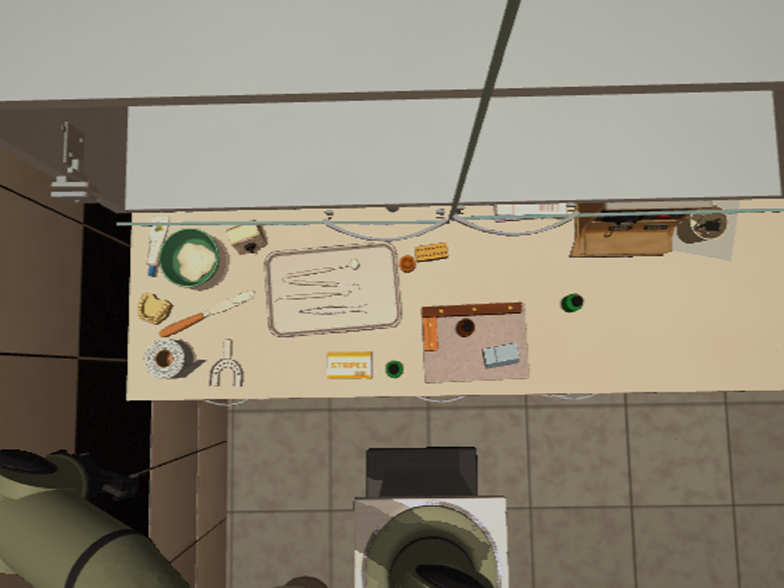

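The scene view has the board around (408,385) and the brown bottle at (411,357). The offcut is at (414,406), and overhead shelves cover the far side. In the top view, look-alikes for the bottle are brown (465,327), green (394,369), green (572,302) and the brown dappen dish (407,264). I choose the brown one with the black cap on the board, and check it in a close crop.

```bash
python3 - <<'E'
from workcell import *
import cv2,numpy as np
a=camera("top")[205:285,290:390]; b=camera("scene")[222:327,235:365]
A=cv2.resize(a,None,fx=5,fy=5,interpolation=cv2.INTER_CUBIC)
B=cv2.resize(b,None,fx=5,fy=5,interpolation=cv2.INTER_CUBIC)
cv2.imwrite("pics/ct.png",cv2.resize(a,None,fx=7,fy=7,interpolation=cv2.INTER_CUBIC));cv2.imwrite("pics/cs.png",B)
E
```

```text
(no output)
```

View pics/ct.png

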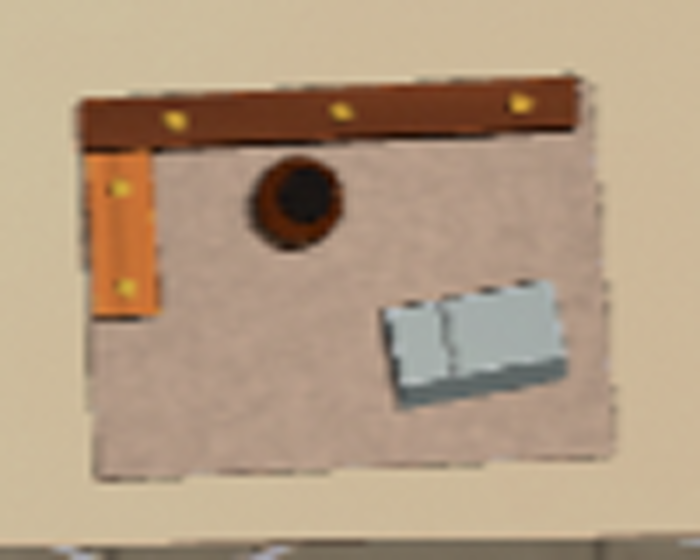

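View pics/cs.png

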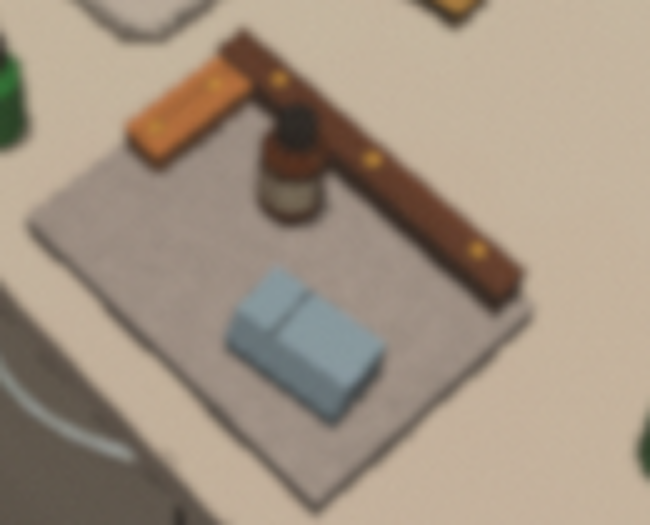

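The top crop shows the brown bottle with its black cap at (300,200), so the choice is confirmed. The offcut is at (475,340), with its bevel side toward the robot. I now fit the board, bottle and offcut poses.

```bash
cat > h.py <<'E'
import numpy as np
from workcell import *
from scipy.optimize import least_squares
CI={n:camera_info(n) for n in("scene","top")}
def proj(n,X):
    c=CI[n];p=np.atleast_2d(X)@c["R"].T+c["t"]
    return np.c_[c["fx"]*p[:,0]/p[:,2]+c["cx"],c["fy"]*p[:,1]/p[:,2]+c["cy"]]
def back(n,uv,z):
    c=CI[n];d=c["R"].T@np.array([(uv[0]-c["cx"])/c["fx"],(uv[1]-c["cy"])/c["fy"],1]);o=-c["R"].T@c["t"]
    return o+d*(z-o[2])/d[2]
def crop(uv,off,s): return (np.array(uv,float)+.5)/s-.5+np.array(off)
def T(p,X):
    X=np.atleast_2d(np.array(X,float));c,s=np.cos(p[2]),np.sin(p[2])
    return np.c_[p[0]+c*X[:,0]-s*X[:,1],p[1]+s*X[:,0]+c*X[:,1],X[:,2]]
def fit(obs,p0):
    f=lambda p:np.concatenate([(proj(n,T(p,[q[1] for q in o]))-np.array([q[0] for q in o])).ravel() for n,o in obs.items()])
    r=least_squares(f,p0,x_scale=[10,10,.1],loss="soft_l1");return r.x,f(r.x).reshape(-1,2)
E
python3 - <<'E'
from h import *
ct=lambda u,v:crop((u,v),(290,205),7); cs=lambda u,v:crop((u,v),(235,222),5)
np.set_printoptions(precision=2,suppress=True)
top=[(ct(96,480),(-80,110,18)),(ct(613,458),(-80,-110,18)),(ct(82,102),(80,110,42)),(ct(578,78),(80,-100,42)),(ct(578,130),(58,-100,42)),(ct(160,316),(-12,80,38))]
sc=[(cs(240,30),(80,110,42)),(cs(522,272),(80,-100,42)),(cs(500,300),(58,-100,42)),(cs(30,220),(-80,110,18)),(cs(316,508),(-80,-110,18)),(cs(532,312),(80,-110,18)),(cs(128,126),(-12,108,38)),(cs(158,157),(-12,80,38))]
for o in({"top":top,"scene":sc},{"top":top},{"scene":sc}):
    p,r=fit(o,[550,-50,0]);print("board",p,r.ravel())
    if len(o)==2:P=p
otop=[(ct(388,310),(21,35,48)),(ct(550,283),(21,-35,48)),(ct(567,358),(-12,-35,48)),(ct(400,385),(-12,35,48)),(ct(400,408),(-21,35,32)),(ct(567,380),(-21,-35,32))]
osc=[(cs(273,268),(21,35,48)),(cs(383,345),(21,-35,48)),(cs(330,420),(-21,-35,18)),(cs(232,347),(-21,35,18))]
for o in({"top":otop,"scene":osc},{"top":otop},{"scene":osc}):
    p,r=fit(o,[520,-100,0]);print("offcut",p,r.ravel())
    if len(o)==2:Q=p
print("cap top",back("top",ct(305,196),96),back("scene",cs(297,113),96),"base",back("top",ct(294,205),20),back("scene",cs(291,203),18))
print("green",back("top",(281,263.5),78),back("top",(409,215),78),"dish",back("top",(290.7,188),30),"carton",back("top",(249,260),21))
E
```

```text
board [ 471.86 -103.82    0.03] [ 0.21  0.11  0.85  0.1  -0.17 -0.44  0.33 -0.17  0.82 -0.15  0.37 -0.15
  0.6  -0.67  0.85  0.16 -0.6  -0.27 -1.62 -0.55 -0.57 -0.07  0.57 -0.61
 -1.54  0.06 -0.56  0.39]
board [ 471.55 -102.61    0.03] [-0.19  0.22  0.45  0.22 -0.57 -0.33 -0.07 -0.05  0.41 -0.04 -0.03 -0.04]
board [ 472.26 -104.78    0.03] [ 0.94 -0.53  1.24  0.33 -0.21 -0.11 -1.27 -0.41 -0.19  0.11  0.95 -0.44
 -1.19  0.21 -0.21  0.54]
offcut [ 443.41 -154.26    0.15] [-0.29 -0.31  0.27 -0.55  0.02 -0.04  0.1   0.21  0.02  0.04 -0.31 -0.02
  0.33 -0.89  0.45 -0.2  -0.11  2.28 -2.28  0.38]
offcut [ 443.1  -154.35    0.15] [-0.24 -0.25  0.34 -0.41  0.05  0.11  0.11  0.28  0.03  0.11 -0.29  0.13]
offcut [ 444.06 -153.94    0.16] [ 0.38 -1.1   0.55 -0.49  0.06  2.01 -2.18  0.2 ]
cap top [502.6  -79.81  96.  ] [505.91 -79.01  96.  ] base [504.11 -82.02  20.  ] [502.78 -82.65  18.  ]
green [418.31  69.14  78.  ] [ 550.43 -299.6    78.  ] dish [643.16  37.18  30.  ] carton [430.59 164.99  21.  ]
```

Board: (471.8, -103.3), yaw 0.03. Bottle: (503.5, -81). Offcut: (443.4, -154.3), yaw 0.15. These agree between the two cameras to about 2 mm. I set out above the bottle.

step_arm:
  targets:
    - {"x": -0.031, "y": -0.031}
    - {"x": -0.031, "y": -0.031}
    - {"x": -0.031, "y": -0.031}
    - {"x": -0.031, "y": -0.031}
    - {"x": -0.031, "y": -0.031}
    - {"x": -0.031, "y": -0.031}
    - {"x": -0.031, "y": -0.031}
    - {"x": -0.031, "y": -0.031}
    - {"x": -0.031, "y": -0.031}
    - {"x": -0.031, "y": -0.031}
    - {"x": -0.031, "y": -0.031}
    - {"x": -0.031, "y": -0.031}
    - {"x": -0.031, "y": -0.031}
    - {"x": -0.031, "y": -0.031}
    - {"x": -0.031, "y": -0.031}
    - {"x": -0.03, "y": -0.03}
    - {"roll": -8.5}
    - {"roll": -8.5}
    - {"roll": -8.5, "hand": 0.75}
    - {"hand": 0.75}

```text
invalid input at $.targets[0]: expected keys x, y, z, roll, hand
```

```bash
cat >> h.py <<'E'
from scipy.spatial.transform import Rotation as Ro
def rel(xyz,psi=None):
    s=read_state();w,x,y,z=s["eef_rot"];R=Ro.from_quat([x,y,z,w]).as_matrix()
    cur=np.degrees(np.arctan2(R[1,1],R[0,1]))
    print("t",s["time_s"],"pos",s["eef_pos"].round(1),"psi",cur.round(2),"open",s["opening"].round(1),"F",s["ft_force"].round(1),"ff",round(float(s["finger_force"]),1),"j",s["joint_pos"].round(2))
    if xyz is not None: print("d tool mm",(R.T@(np.array(xyz)-s["eef_pos"])).round(1))
    if psi is not None: print("roll",(-((psi-cur+180)%360-180)).round(2))
E
python3 -c "
from h import *
rel((503.5,-81,62),91.7)"
```

```text
Traceback (most recent call last):
  File "h.py", line 22, in rel
    print("t",s["time_s"],"pos",s["eef_pos"].round(1),"psi",cur.round(2),"open",s["opening"].round(1),"F",s["ft_force"].round(1),"ff",round(float(s["finger_force"]),1),"j",s["joint_pos"].round(2))
                                                                                ^^^^^^^^^^^^^^^^^^
AttributeError: 'float' object has no attribute 'round'
```

All keys are needed in every row.

step_arm:
  targets:
    - {"x": -0.031, "y": -0.031, "z": 0, "roll": 0, "hand": 1}
    - {"x": -0.031, "y": -0.031, "z": 0, "roll": 0, "hand": 1}
    - {"x": -0.031, "y": -0.031, "z": 0, "roll": 0, "hand": 1}
    - {"x": -0.031, "y": -0.031, "z": 0, "roll": 0, "hand": 1}
    - {"x": -0.031, "y": -0.031, "z": 0, "roll": 0, "hand": 1}
    - {"x": -0.031, "y": -0.031, "z": 0, "roll": 0, "hand": 1}
    - {"x": -0.031, "y": -0.031, "z": 0, "roll": 0, "hand": 1}
    - {"x": -0.031, "y": -0.031, "z": 0, "roll": 0, "hand": 1}
    - {"x": -0.031, "y": -0.031, "z": 0, "roll": 0, "hand": 1}
    - {"x": -0.031, "y": -0.031, "z": 0, "roll": 0, "hand": 1}
    - {"x": -0.031, "y": -0.031, "z": 0, "roll": 0, "hand": 1}
    - {"x": -0.031, "y": -0.031, "z": 0, "roll": 0, "hand": 1}
    - {"x": -0.031, "y": -0.031, "z": 0, "roll": 0, "hand": 1}
    - {"x": -0.031, "y": -0.031, "z": 0, "roll": 0, "hand": 1}
    - {"x": -0.031, "y": -0.031, "z": 0, "roll": 0, "hand": 1}
    - {"x": -0.03, "y": -0.03, "z": 0, "roll": 0, "hand": 1}
    - {"x": 0, "y": 0, "z": 0, "roll": -8.5, "hand": 0.75}
    - {"x": 0, "y": 0, "z": 0, "roll": -8.5, "hand": 0.75}
    - {"x": 0, "y": 0, "z": 0, "roll": -8.5, "hand": 0.75}
    - {"x": 0, "y": 0, "z": 0, "roll": 0, "hand": 0.75}

```text
time_s: 2.2
eef_pos: [505.4, -80.2, 253.2]
eef_rot: [-0.0, -0.017, 1.0, 0.0]
ft_force: [0.1, -0.0, 0.3]
opening: 64.4
finger_force: 0.0
```

```bash
sed -i 's/s\["opening"\].round(1)/round(float(s["opening"]),1)/' h.py
python3 -c "
from h import *
rel((503.5,-81,62),91.7)"
```

```text
t 2.2 pos [505.4 -80.2 253.2] psi 91.94 open 64.4 F [ 0.1 -0.   0.3] ff 0.0 j [-0.06  0.34  0.13  1.9  -0.06  0.9   1.7 ]
d tool mm [  1.9  -0.7 191.2]
roll 0.24
```

step_arm:
  targets:
    - {"x": 0.002, "y": -0.001, "z": 0.03, "roll": 0, "hand": 0.75}
    - {"x": 0, "y": 0, "z": 0.035, "roll": 0, "hand": 0.75}
    - {"x": 0, "y": 0, "z": 0.035, "roll": 0, "hand": 0.75}
    - {"x": 0, "y": 0, "z": 0.03, "roll": 0, "hand": 0.75}
    - {"x": 0, "y": 0, "z": 0.025, "roll": 0, "hand": 0.75}
    - {"x": 0, "y": 0, "z": 0.02, "roll": 0, "hand": 0.75}
    - {"x": 0, "y": 0, "z": 0.011, "roll": 0, "hand": 0.75}
    - {"x": 0, "y": 0, "z": 0.005, "roll": 0, "hand": 0.75}
    - {"x": 0, "y": 0, "z": 0, "roll": 0, "hand": 0.6}
    - {"x": 0, "y": 0, "z": 0, "roll": 0, "hand": 0.5}
    - {"x": 0, "y": 0, "z": 0, "roll": 0, "hand": 0.42}
    - {"x": 0, "y": 0, "z": 0, "roll": 0, "hand": 0.35}
    - {"x": 0, "y": 0, "z": 0, "roll": 0, "hand": 0.3}
    - {"x": 0, "y": 0, "z": 0, "roll": 0, "hand": 0.3}
  grip_force: 25

```text
time_s: 3.6
eef_pos: [504.1, -81.1, 63.2]
eef_rot: [0.001, -0.015, 1.0, -0.0]
ft_force: [-0.9, -0.6, 7.1]
opening: 34.7
finger_force: 24.4
```

```bash
python3 - <<'E'
from h import *
import cv2
rel((470,-265,62))
a=cv2.resize(camera("scene")[200:330,225:385],None,fx=4,fy=4);b=cv2.resize(camera("top")[190:290,280:440],None,fx=4,fy=4)
cv2.imwrite("pics/g1.png",cv2.vconcat([a,b])[:920] if 0 else cv2.resize(cv2.vconcat([a,b]),(417,600)))
E
```

```text
t 3.6 pos [504.1 -81.1  63.2] psi 91.77 open 34.7 F [-0.9 -0.6  7.1] ff 24.4 j [-0.01  0.65  0.08  2.04 -0.1   0.46  1.74]
d tool mm [  39.8 -182.7    1.2]
```

step_arm:
  targets:
    - {"x": 0, "y": 0, "z": -0.006, "roll": 0, "hand": 0.3}
    - {"x": 0, "y": 0, "z": -0.014, "roll": 0, "hand": 0.3}
    - {"x": 0, "y": 0, "z": -0.02, "roll": 0, "hand": 0.3}
    - {"x": 0, "y": 0, "z": -0.02, "roll": 0, "hand": 0.3}
    - {"x": 0.003, "y": -0.012, "z": 0, "roll": 0, "hand": 0.3}
    - {"x": 0.005, "y": -0.022, "z": 0, "roll": 0, "hand": 0.3}
    - {"x": 0.006, "y": -0.03, "z": 0, "roll": 0, "hand": 0.3}
    - {"x": 0.006, "y": -0.03, "z": 0, "roll": 0, "hand": 0.3}
    - {"x": 0.006, "y": -0.03, "z": 0, "roll": 0, "hand": 0.3}
    - {"x": 0.006, "y": -0.028, "z": 0, "roll": 0, "hand": 0.3}
    - {"x": 0.005, "y": -0.02, "z": 0, "roll": 0, "hand": 0.3}
    - {"x": 0.003, "y": -0.011, "z": 0, "roll": 0, "hand": 0.3}
    - {"x": 0, "y": 0, "z": 0, "roll": 0, "hand": 0.3}
    - {"x": 0, "y": 0, "z": 0.015, "roll": 0, "hand": 0.3}
    - {"x": 0, "y": 0, "z": 0.02, "roll": 0, "hand": 0.3}
    - {"x": 0, "y": 0, "z": 0.02, "roll": 0, "hand": 0.3}
    - {"x": 0, "y": 0, "z": 0.01, "roll": 0, "hand": 0.3}
    - {"x": 0, "y": 0, "z": 0, "roll": 0, "hand": 0.3}

```text
time_s: 5.5
eef_pos: [469.0, -264.1, 56.3]
eef_rot: [-0.001, -0.016, 1.0, 0.001]
ft_force: [0.1, 0.8, -0.3]
opening: 34.9
finger_force: 25.2
```

```bash
python3 - <<'E'
from h import *
import cv2
rel((470,-265,45.2))
a=cv2.resize(camera("scene")[215:345,270:430],(600,488));b=cv2.resize(camera("top")[190:290,320:440],(600,500))
cv2.imwrite("pics/g2.png",a)
E
```

```text
t 5.5 pos [ 469.  -264.1   56.3] psi 91.85 open 34.9 F [ 0.1  0.8 -0.3] ff 25.2 j [ 0.36  0.69  0.06  1.96 -0.09  0.5   2.09]
d tool mm [-1.  -0.9 11.1]
```

View pics/g2.png

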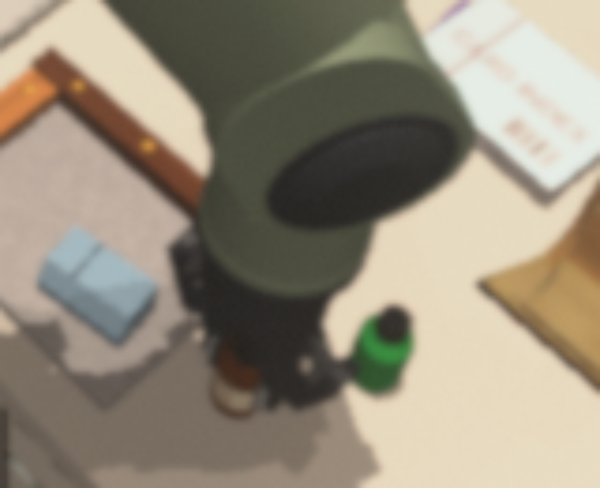

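The bottle hangs upright in the fingers at about (237,385), right of the board. The green one stands clear at (383,350). I lower it to contact and release.

step_arm:
  targets:
    - {"x": 0, "y": 0, "z": 0.006, "roll": 0, "hand": 0.3}
    - {"x": 0, "y": 0, "z": 0.003, "roll": 0, "hand": 0.3}
    - {"x": 0, "y": 0, "z": 0.001, "roll": 0, "hand": 0.3}
    - {"x": 0, "y": 0, "z": 0.001, "roll": 0, "hand": 0.3}
    - {"x": 0, "y": 0, "z": 0, "roll": 0, "hand": 0.3}
    - {"x": 0, "y": 0, "z": 0, "roll": 0, "hand": 0.3}

```text
time_s: 6.2
eef_pos: [469.3, -265.3, 46.4]
eef_rot: [0.0, -0.016, 1.0, -0.0]
ft_force: [-0.0, 0.0, -0.6]
opening: 34.6
finger_force: 25.2
```

step_arm:
  targets:
    - {"x": 0, "y": 0, "z": 0.001, "roll": 0, "hand": 0.3}
    - {"x": 0, "y": 0, "z": 0, "roll": 0, "hand": 0.3}
    - {"x": 0, "y": 0, "z": 0.001, "roll": 0, "hand": 0.3}
    - {"x": 0, "y": 0, "z": 0, "roll": 0, "hand": 0.3}

```text
time_s: 6.6
eef_pos: [469.6, -265.3, 45.1]
eef_rot: [0.0, -0.016, 1.0, -0.0]
ft_force: [-1.6, 3.7, 16.6]
opening: 34.8
finger_force: 26.7
```

step_arm:
  targets:
    - {"x": 0, "y": 0, "z": -0.001, "roll": 0, "hand": 0.35}
    - {"x": 0, "y": 0, "z": 0, "roll": 0, "hand": 0.45}
    - {"x": 0, "y": 0, "z": 0, "roll": 0, "hand": 0.6}
    - {"x": 0, "y": 0, "z": 0, "roll": 0, "hand": 0.7}
    - {"x": 0, "y": 0, "z": 0, "roll": 0, "hand": 0.7}
    - {"x": 0, "y": 0, "z": -0.015, "roll": 0, "hand": 0.7}
    - {"x": 0, "y": 0, "z": -0.03, "roll": 0, "hand": 0.7}
    - {"x": 0, "y": 0, "z": -0.035, "roll": 0, "hand": 0.7}
    - {"x": 0, "y": 0, "z": -0.04, "roll": 0, "hand": 0.7}
    - {"x": 0.011, "y": 0.03, "z": 0, "roll": 0, "hand": 0.75}
    - {"x": 0.011, "y": 0.04, "z": 0, "roll": 0, "hand": 0.75}
    - {"x": 0.001, "y": 0.04, "z": 0, "roll": 0, "hand": 0.75}

```text
time_s: 7.8
eef_pos: [441.5, -155.3, 166.5]
eef_rot: [0.0, -0.015, 1.0, -0.0]
ft_force: [1.3, 0.3, -0.4]
opening: 64.0
finger_force: 0.0
```

step_arm:
  targets:
    - {"x": 0, "y": 0, "z": 0, "roll": 8.3, "hand": 0.75}
    - {"x": 0, "y": 0, "z": 0, "roll": 8.3, "hand": 0.75}
    - {"x": 0, "y": 0, "z": 0, "roll": 8.3, "hand": 0.75}
    - {"x": 0, "y": 0, "z": 0, "roll": 8.3, "hand": 0.75}
    - {"x": 0, "y": 0, "z": 0, "roll": 8.3, "hand": 0.75}
    - {"x": 0, "y": 0, "z": 0, "roll": 8.3, "hand": 0.75}
    - {"x": 0, "y": 0, "z": 0, "roll": 8.3, "hand": 0.75}
    - {"x": 0, "y": 0, "z": 0, "roll": 8.3, "hand": 0.75}
    - {"x": 0, "y": 0, "z": 0, "roll": 8.3, "hand": 0.75}
    - {"x": 0, "y": 0, "z": 0, "roll": 8.3, "hand": 0.75}
    - {"x": 0, "y": 0, "z": 0, "roll": 0, "hand": 0.75}

```text
time_s: 8.9
eef_pos: [442.9, -155.7, 166.0]
eef_rot: [0.0, 0.652, 0.758, 0.0]
ft_force: [-0.0, 0.2, -0.4]
opening: 63.9
finger_force: 0.0
```

```bash
python3 - <<'E'
from h import *
import cv2
rel((443.4,-154.3,43),8.6)
a=cv2.resize(camera("scene")[215:335,235:395],None,fx=5,fy=5)
cv2.imwrite("pics/g3.png",a)
E
```

```text
t 8.9 pos [ 442.9 -155.7  166. ] psi 8.65 open 63.9 F [-0.   0.2 -0.4] ff 0.0 j [-0.16  0.46  0.49  2.1  -0.34  0.66  0.71]
d tool mm [  1.3   0.6 123. ]
roll 0.05
```

View pics/g3.png

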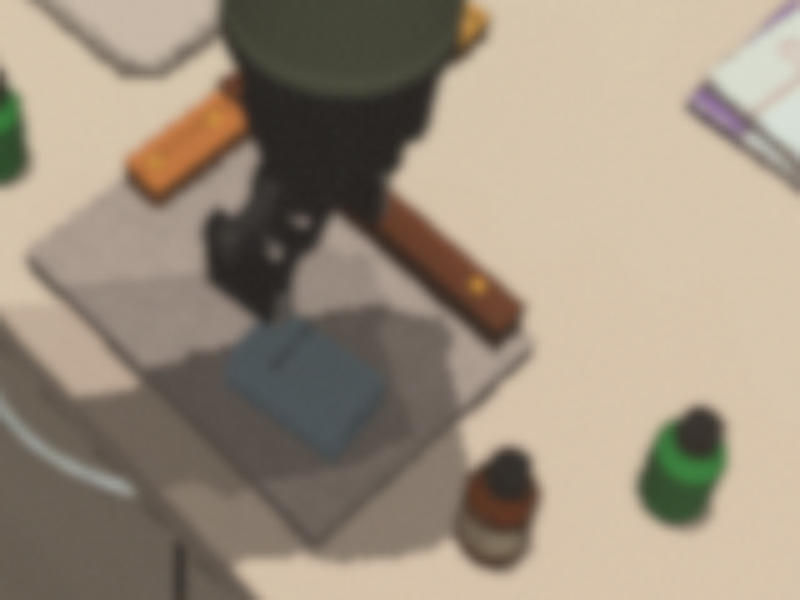

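The brown bottle stands upright on the worktop at (500,510), clear of the green one. The offcut is untouched under the gripper at (305,385). I descend.

step_arm:
  targets:
    - {"x": 0.001, "y": 0.001, "z": 0.02, "roll": 0, "hand": 0.7}
    - {"x": 0, "y": 0, "z": 0.03, "roll": 0, "hand": 0.65}
    - {"x": 0, "y": 0, "z": 0.03, "roll": 0, "hand": 0.65}
    - {"x": 0, "y": 0, "z": 0.02, "roll": 0, "hand": 0.65}
    - {"x": 0, "y": 0, "z": 0.012, "roll": 0, "hand": 0.65}
    - {"x": 0, "y": 0, "z": 0.008, "roll": 0, "hand": 0.65}
    - {"x": 0, "y": 0, "z": 0.002, "roll": 0, "hand": 0.65}
    - {"x": 0, "y": 0, "z": 0, "roll": 0, "hand": 0.65}
    - {"x": 0, "y": 0, "z": 0, "roll": 0, "hand": 0.65}

```text
time_s: 9.85
eef_pos: [444.1, -154.9, 44.0]
eef_rot: [0.0, 0.651, 0.759, 0.0]
ft_force: [-0.7, -0.4, -0.1]
opening: 55.8
finger_force: 0.0
```

step_arm:
  targets:
    - {"x": 0, "y": 0, "z": 0.001, "roll": 0, "hand": 0.65}
    - {"x": 0, "y": 0, "z": 0.001, "roll": 0, "hand": 0.65}
    - {"x": 0, "y": 0, "z": 0, "roll": 0, "hand": 0.65}

```text
time_s: 10.15
eef_pos: [443.7, -154.8, 41.4]
eef_rot: [0.0, 0.651, 0.759, 0.0]
ft_force: [0.2, 0.8, -0.3]
opening: 55.7
finger_force: 0.0
```

step_arm:
  targets:
    - {"x": 0, "y": 0, "z": 0.001, "roll": 0, "hand": 0.65}
    - {"x": 0, "y": 0, "z": 0.001, "roll": 0, "hand": 0.65}
    - {"x": 0, "y": 0, "z": 0, "roll": 0, "hand": 0.65}

```text
time_s: 10.45
eef_pos: [443.6, -154.9, 39.2]
eef_rot: [-0.0, 0.651, 0.759, -0.0]
ft_force: [0.2, 0.2, -0.1]
opening: 55.7
finger_force: 0.0
```

step_arm:
  targets:
    - {"x": 0, "y": 0, "z": 0.001, "roll": 0, "hand": 0.65}
    - {"x": 0, "y": 0, "z": 0, "roll": 0, "hand": 0.65}

```text
time_s: 10.65
eef_pos: [443.6, -154.9, 38.2]
eef_rot: [-0.0, 0.651, 0.759, -0.0]
ft_force: [-1.6, -0.4, 0.2]
opening: 55.5
finger_force: 0.0
```

step_arm:
  targets:
    - {"x": 0, "y": 0, "z": 0.001, "roll": 0, "hand": 0.65}
    - {"x": 0, "y": 0, "z": 0, "roll": 0, "hand": 0.65}

```text
time_s: 10.85
eef_pos: [443.6, -154.9, 37.2]
eef_rot: [-0.0, 0.651, 0.759, -0.0]
ft_force: [0.8, -1.3, 0.0]
opening: 55.7
finger_force: 0.0
```

Tips retract when open, so at 42 mm they would be about 3 mm lower than now. I raise a little and close.

step_arm:
  targets:
    - {"x": 0, "y": 0, "z": -0.002, "roll": 0, "hand": 0.6}
    - {"x": 0, "y": 0, "z": 0, "roll": 0, "hand": 0.55}
    - {"x": 0, "y": 0, "z": 0, "roll": 0, "hand": 0.5}
    - {"x": 0, "y": 0, "z": 0, "roll": 0, "hand": 0.45}
    - {"x": 0, "y": 0, "z": 0, "roll": 0, "hand": 0.45}
  grip_force: 25

```text
time_s: 11.35
eef_pos: [443.8, -154.9, 39.5]
eef_rot: [0.0, 0.651, 0.759, 0.0]
ft_force: [0.4, 0.4, 6.1]
opening: 41.6
finger_force: 24.7
```

```bash
python3 - <<'E'
from h import *
B=(471.8,-103.3,0.03)
rel(T(B,[(14,40,39)])[0],1.7)
s=read_state();c,n=np.cos(.03),np.sin(.03);d=s["eef_pos"][:2]-np.array(B[:2]);print("in board",c*d[0]+n*d[1],-n*d[0]+c*d[1])
E
```

```text
t 11.35 pos [ 443.8 -154.9   39.5] psi 8.79 open 41.6 F [0.4 0.4 6.1] ff 24.7 j [-0.    0.68  0.28  2.15 -0.51  0.37  0.85]
d tool mm [84.7 54.3  0.5]
roll 7.09
in board -29.492857594037517 -50.746342016888214
```

step_arm:
  targets:
    - {"x": 0, "y": 0, "z": 0, "roll": 3.5, "hand": 0.45}
    - {"x": 0, "y": 0, "z": 0, "roll": 3.6, "hand": 0.45}
    - {"x": 0.01, "y": 0.005, "z": 0, "roll": 0, "hand": 0.45}
    - {"x": 0.014, "y": 0.008, "z": 0, "roll": 0, "hand": 0.45}
    - {"x": 0.014, "y": 0.008, "z": 0, "roll": 0, "hand": 0.45}
    - {"x": 0.014, "y": 0.008, "z": 0, "roll": 0, "hand": 0.45}
    - {"x": 0.014, "y": 0.007, "z": 0, "roll": 0, "hand": 0.45}
    - {"x": 0.012, "y": 0.005, "z": 0, "roll": 0, "hand": 0.45}
    - {"x": 0.007, "y": 0.002, "z": 0, "roll": 0, "hand": 0.45}
    - {"x": 0.005, "y": 0, "z": 0, "roll": 0, "hand": 0.45}
    - {"x": 0, "y": 0, "z": 0, "roll": 0, "hand": 0.45}

```text
time_s: 12.45
eef_pos: [484.6, -62.3, 39.5]
eef_rot: [0.0, 0.696, 0.718, 0.0]
ft_force: [0.9, 2.6, 6.8]
opening: 41.5
finger_force: 26.5
```

```bash
cat >> h.py <<'E'
B=(471.8,-103.3,0.03)
def inb():
    s=read_state();c,n=np.cos(B[2]),np.sin(B[2]);d=s["eef_pos"][:2]-np.array(B[:2]);print("in board",(c*d[0]+n*d[1]).round(1),(-n*d[0]+c*d[1]).round(1))
E
python3 -c "
from h import *
rel(T(B,[(14,45,39)])[0],1.7);inb()"
```

```text
t 12.45 pos [484.6 -62.3  39.5] psi 1.85 open 41.5 F [0.9 2.6 6.8] ff 26.5 j [-0.25  0.71  0.35  2.11 -0.58  0.42  0.59]
d tool mm [ 4.4 -0.1  0.5]
roll 0.15
in board 14.1 40.6
```

step_arm:
  targets:
    - {"x": 0.002, "y": 0, "z": 0, "roll": 0.1, "hand": 0.45}
    - {"x": 0.001, "y": 0, "z": 0, "roll": 0, "hand": 0.45}
    - {"x": 0, "y": 0, "z": 0, "roll": 0, "hand": 0.45}

```text
time_s: 12.75
eef_pos: [484.4, -60.1, 39.5]
eef_rot: [0.0, 0.697, 0.717, 0.0]
ft_force: [-0.3, -0.6, 6.4]
opening: 41.3
finger_force: 26.5
```

step_arm:
  targets:
    - {"x": 0.001, "y": 0, "z": 0, "roll": 0, "hand": 0.45}
    - {"x": 0, "y": 0, "z": 0, "roll": 0, "hand": 0.45}

```text
time_s: 12.95
eef_pos: [484.3, -59.2, 39.5]
eef_rot: [0.0, 0.697, 0.717, 0.0]
ft_force: [1.0, -1.1, 7.4]
opening: 41.6
finger_force: 26.5
```

step_arm:
  targets:
    - {"x": 0.001, "y": 0, "z": 0, "roll": 0, "hand": 0.45}
    - {"x": 0, "y": 0, "z": 0, "roll": 0, "hand": 0.45}

```text
time_s: 13.15
eef_pos: [484.3, -58.3, 39.5]
eef_rot: [0.0, 0.697, 0.717, 0.0]
ft_force: [-0.5, -2.2, 6.8]
opening: 41.7
finger_force: 26.5
```

step_arm:
  targets:
    - {"x": 0.001, "y": 0, "z": 0, "roll": 0, "hand": 0.45}
    - {"x": 0, "y": 0, "z": 0, "roll": 0, "hand": 0.45}

```text
time_s: 13.35
eef_pos: [484.2, -58.0, 39.5]
eef_rot: [0.001, 0.697, 0.717, -0.0]
ft_force: [-0.4, -6.1, 5.0]
opening: 41.4
finger_force: 26.2
```

step_arm:
  targets:
    - {"x": 0.001, "y": 0, "z": 0, "roll": 0, "hand": 0.45}
    - {"x": 0, "y": 0, "z": 0, "roll": 0, "hand": 0.45}

```text
time_s: 13.55
eef_pos: [484.2, -58.0, 39.6]
eef_rot: [0.001, 0.697, 0.717, -0.0]
ft_force: [-0.6, -13.2, 4.6]
opening: 41.6
finger_force: 26.0
```

step_arm:
  targets:
    - {"x": 0.001, "y": 0, "z": 0, "roll": 0, "hand": 0.45}
    - {"x": 0, "y": 0, "z": 0, "roll": 0, "hand": 0.45}

```text
time_s: 13.75
eef_pos: [484.2, -57.9, 39.6]
eef_rot: [0.002, 0.698, 0.717, -0.001]
ft_force: [-0.3, -18.8, 3.9]
opening: 41.9
finger_force: 25.8
```

The offcut is against the stop (contact at Fy −19 N). I relax, release, lift and roll for the fence push.

step_arm:
  targets:
    - {"x": -0.002, "y": 0, "z": 0, "roll": 0, "hand": 0.45}
    - {"x": 0, "y": 0, "z": 0, "roll": 0, "hand": 0.5}
    - {"x": 0, "y": 0, "z": 0, "roll": 0, "hand": 0.56}
    - {"x": 0, "y": 0, "z": 0, "roll": 0, "hand": 0.56}
    - {"x": 0, "y": 0, "z": -0.01, "roll": 0, "hand": 0.56}
    - {"x": 0, "y": 0, "z": -0.025, "roll": 0, "hand": 0.56}
    - {"x": 0, "y": 0, "z": -0.03, "roll": 0, "hand": 0.56}
    - {"x": 0, "y": 0, "z": -0.01, "roll": 8.5, "hand": 0.5}
    - {"x": 0, "y": 0, "z": 0, "roll": 8.5, "hand": 0.4}
    - {"x": 0, "y": 0, "z": 0, "roll": 8.5, "hand": 0.35}
    - {"x": 0, "y": 0, "z": 0, "roll": 8.5, "hand": 0.35}
    - {"x": 0, "y": 0, "z": 0, "roll": 8.5, "hand": 0.35}
    - {"x": 0, "y": 0, "z": 0, "roll": 8.5, "hand": 0.35}
    - {"x": 0, "y": 0, "z": 0, "roll": 8.5, "hand": 0.35}
    - {"x": 0, "y": 0, "z": 0, "roll": 8.5, "hand": 0.35}
    - {"x": 0, "y": 0, "z": 0, "roll": 8.5, "hand": 0.35}
    - {"x": 0, "y": 0, "z": 0, "roll": 8.5, "hand": 0.35}
    - {"x": 0, "y": 0, "z": 0, "roll": 5, "hand": 0.35}
    - {"x": 0, "y": 0, "z": 0, "roll": 0, "hand": 0.35}

```text
time_s: 15.65
eef_pos: [483.8, -57.3, 114.7]
eef_rot: [-0.0, 1.0, 0.013, -0.0]
ft_force: [0.4, -0.8, -0.1]
opening: 29.9
finger_force: 0.0
```

```bash
python3 - <<'E'
from h import *
import cv2
rel(T(B,[(-26,45,42)])[0],-88.3);inb()
a=cv2.resize(camera("scene")[215:335,235:395],None,fx=5,fy=5)
cv2.imwrite("pics/g4.png",a)
E
```

```text
t 15.65 pos [483.8 -57.3 114.7] psi -88.47 open 29.9 F [ 0.4 -0.8 -0.1] ff 0.0 j [-0.63  0.75  0.91  2.1  -0.91  0.75 -0.67]
d tool mm [-39.4   0.8  72.7]
roll -0.17
in board 13.4 45.7
```

View pics/g4.png

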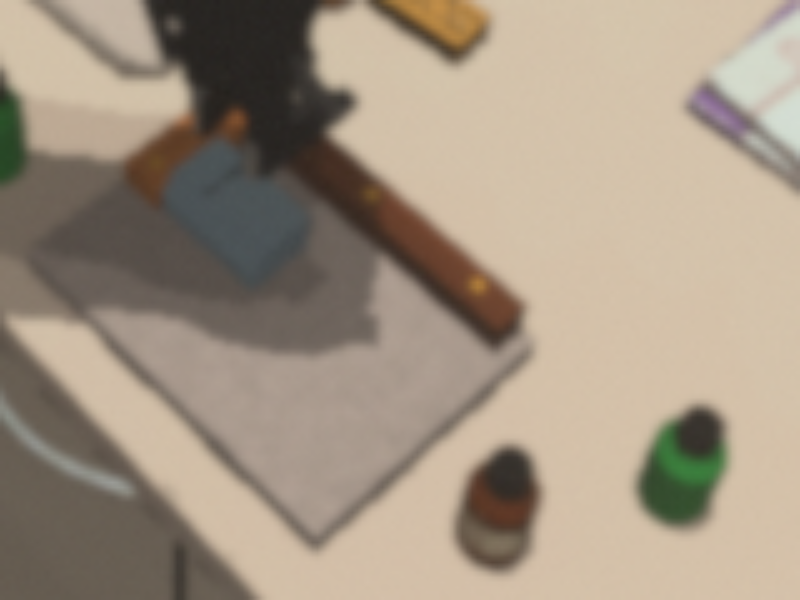

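The offcut lies flat with its end at the stop, about 20 mm short of the fence. The fingers move behind the near face.

step_arm:
  targets:
    - {"x": -0.02, "y": 0.003, "z": 0, "roll": 0, "hand": 0.35}
    - {"x": -0.02, "y": 0, "z": 0, "roll": 0, "hand": 0.35}
    - {"x": 0, "y": 0, "z": 0.025, "roll": 0, "hand": 0.35}
    - {"x": 0, "y": 0, "z": 0.03, "roll": 0, "hand": 0.35}
    - {"x": 0, "y": 0, "z": 0.012, "roll": 0, "hand": 0.35}
    - {"x": 0, "y": 0, "z": 0.004, "roll": 0, "hand": 0.35}
    - {"x": 0, "y": 0, "z": 0, "roll": 0, "hand": 0.35}
    - {"x": 0, "y": 0, "z": 0, "roll": 0, "hand": 0.35}

```text
time_s: 16.5
eef_pos: [444.3, -61.8, 44.0]
eef_rot: [-0.0, 1.0, 0.014, 0.0]
ft_force: [-1.2, -0.4, 0.0]
opening: 30.0
finger_force: 0.0
```

```bash
python3 -c "
from h import *
rel(T(B,[(5,42,42)])[0],-88.3);inb()"
```

```text
t 16.5 pos [444.3 -61.8  44. ] psi -88.36 open 30.0 F [-1.2 -0.4  0. ] ff 0.0 j [-0.51  0.79  0.71  2.22 -1.11  0.55 -0.47]
d tool mm [31.3  0.2  2. ]
roll -0.06
in board -26.3 42.3
```

step_arm:
  targets:
    - {"x": 0.005, "y": 0, "z": 0.001, "roll": 0, "hand": 0.35}
    - {"x": 0.004, "y": 0, "z": 0, "roll": 0, "hand": 0.35}
    - {"x": 0.004, "y": 0, "z": 0, "roll": 0, "hand": 0.35}
    - {"x": 0.004, "y": 0, "z": 0, "roll": 0, "hand": 0.35}
    - {"x": 0.004, "y": 0, "z": 0, "roll": 0, "hand": 0.35}
    - {"x": 0.003, "y": 0, "z": 0, "roll": 0, "hand": 0.35}
    - {"x": 0.003, "y": 0, "z": 0, "roll": 0, "hand": 0.35}
    - {"x": 0, "y": 0, "z": 0, "roll": 0, "hand": 0.35}

```text
time_s: 17.3
eef_pos: [471.3, -61.0, 42.3]
eef_rot: [0.0, 1.0, 0.014, 0.0]
ft_force: [-0.2, -0.9, -0.7]
opening: 29.8
finger_force: 0.0
```

step_arm:
  targets:
    - {"x": 0.002, "y": 0, "z": 0, "roll": 0, "hand": 0.35}
    - {"x": 0, "y": 0, "z": 0, "roll": 0, "hand": 0.35}

```text
time_s: 17.5
eef_pos: [473.1, -61.0, 42.3]
eef_rot: [0.0, 1.0, 0.014, 0.0]
ft_force: [-0.3, -0.5, 0.4]
opening: 30.0
finger_force: 0.0
```

step_arm:
  targets:
    - {"x": 0.001, "y": 0, "z": 0, "roll": 0, "hand": 0.35}
    - {"x": 0, "y": 0, "z": 0, "roll": 0, "hand": 0.35}

```text
time_s: 17.7
eef_pos: [474.0, -61.0, 42.3]
eef_rot: [0.0, 1.0, 0.014, 0.0]
ft_force: [0.0, 0.4, -0.4]
opening: 29.9
finger_force: 0.0
```

step_arm:
  targets:
    - {"x": 0.001, "y": 0, "z": 0, "roll": 0, "hand": 0.35}
    - {"x": 0, "y": 0, "z": 0, "roll": 0, "hand": 0.35}

```text
time_s: 17.9
eef_pos: [475.0, -60.9, 42.3]
eef_rot: [0.0, 1.0, 0.014, -0.0]
ft_force: [-0.2, 0.5, -0.1]
opening: 29.9
finger_force: 0.0
```

step_arm:
  targets:
    - {"x": 0.001, "y": 0, "z": 0, "roll": 0, "hand": 0.35}
    - {"x": 0, "y": 0, "z": 0, "roll": 0, "hand": 0.35}

```text
time_s: 18.1
eef_pos: [476.0, -60.9, 42.3]
eef_rot: [0.0, 1.0, 0.014, 0.0]
ft_force: [0.9, 0.5, 1.0]
opening: 30.0
finger_force: 0.0
```

step_arm:
  targets:
    - {"x": 0.001, "y": 0, "z": 0, "roll": 0, "hand": 0.35}
    - {"x": 0, "y": 0, "z": 0, "roll": 0, "hand": 0.35}

```text
time_s: 18.3
eef_pos: [477.0, -60.9, 42.3]
eef_rot: [0.0, 1.0, 0.014, -0.0]
ft_force: [0.8, 0.3, 0.7]
opening: 29.8
finger_force: 0.0
```

step_arm:
  targets:
    - {"x": 0.001, "y": 0, "z": 0, "roll": 0, "hand": 0.35}
    - {"x": 0, "y": 0, "z": 0, "roll": 0, "hand": 0.35}

```text
time_s: 18.5
eef_pos: [477.1, -60.9, 42.2]
eef_rot: [-0.0, 1.0, 0.014, -0.001]
ft_force: [-5.3, -0.9, 3.9]
opening: 30.2
finger_force: 2.9
```

step_arm:
  targets:
    - {"x": 0.001, "y": 0, "z": 0, "roll": 0, "hand": 0.35}
    - {"x": 0, "y": 0, "z": 0, "roll": 0, "hand": 0.35}

```text
time_s: 18.7
eef_pos: [477.2, -60.9, 42.1]
eef_rot: [-0.0, 1.0, 0.014, -0.001]
ft_force: [-11.4, -0.1, 7.7]
opening: 29.9
finger_force: 5.8
```

```bash
python3 - <<'E'
from h import *
import cv2
rel(None);inb()
a=cv2.resize(camera("scene")[225:300,240:340],None,fx=8,fy=8,interpolation=cv2.INTER_CUBIC)
cv2.imwrite("pics/g5.png",a)
E
```

```text
t 18.7 pos [477.2 -60.9  42.1] psi -88.43 open 29.9 F [-11.4  -0.1   7.7] ff 5.8 j [-0.52  0.84  0.74  2.13 -1.07  0.61 -0.53]
in board 6.7 42.2
```

View pics/g5.png

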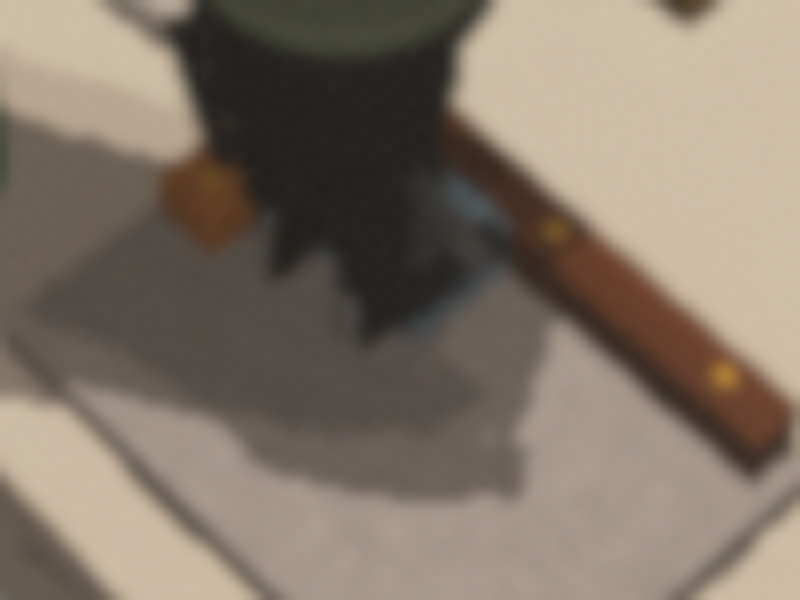

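The offcut sits flush along the fence, and its end is hidden behind the hand by the stop. I back off, rise to the bevel and make the diagonal push.

step_arm:
  targets:
    - {"x": -0.005, "y": 0, "z": 0, "roll": 0, "hand": 0.35}
    - {"x": -0.004, "y": 0, "z": 0, "roll": 0, "hand": 0.35}
    - {"x": 0, "y": 0, "z": -0.011, "roll": 0, "hand": 0.35}
    - {"x": 0, "y": 0, "z": -0.011, "roll": 0, "hand": 0.35}
    - {"x": 0, "y": 0, "z": 0, "roll": 0, "hand": 0.35}

```text
time_s: 19.25
eef_pos: [470.8, -61.1, 65.9]
eef_rot: [0.0, 1.0, 0.014, 0.001]
ft_force: [0.1, -0.7, -0.1]
opening: 29.8
finger_force: 0.0
```

```bash
python3 - <<'E'
from h import *
import cv2
rel(T(B,[(8,43,64)])[0],-88.3);inb()
cv2.imwrite("pics/g6.png",cv2.resize(camera("top")[205:285,290:390],None,fx=7,fy=7,interpolation=cv2.INTER_CUBIC))
E
```

```text
t 19.25 pos [470.8 -61.1  65.9] psi -88.4 open 29.8 F [ 0.1 -0.7 -0.1] ff 0.0 j [-0.55  0.8   0.79  2.15 -1.02  0.64 -0.56]
d tool mm [ 7.7 -0.8  1.9]
roll -0.1
in board 0.3 42.2
```

View pics/g6.png

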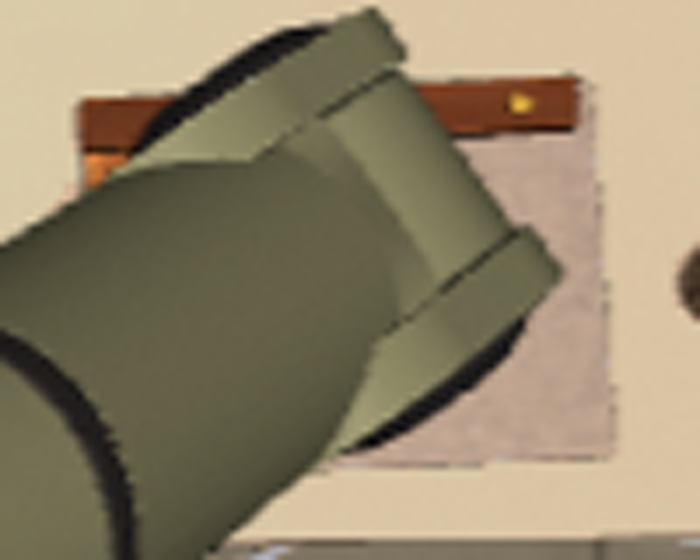

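The top view is blocked by the arm. To make sure of the stop contact, I tap the right end towards the stop first.

step_arm:
  targets:
    - {"x": 0, "y": 0.03, "z": 0, "roll": 0, "hand": 0.35}
    - {"x": 0, "y": 0.038, "z": 0, "roll": 0, "hand": 0.35}
    - {"x": 0.018, "y": 0, "z": 0, "roll": 0, "hand": 0.2}
    - {"x": 0.018, "y": 0, "z": 0, "roll": 0, "hand": 0}
    - {"x": 0, "y": 0, "z": 0.01, "roll": 0, "hand": 0}
    - {"x": 0, "y": 0, "z": 0.008, "roll": 0, "hand": 0}
    - {"x": 0, "y": 0, "z": 0, "roll": 0, "hand": 0}
    - {"x": 0, "y": 0, "z": 0, "roll": 0, "hand": 0}

```text
time_s: 20.1
eef_pos: [507.1, -128.1, 46.2]
eef_rot: [-0.0, 1.0, 0.014, -0.0]
ft_force: [0.3, -1.2, 0.8]
opening: 0.2
finger_force: 0.0
```

```bash
python3 - <<'E'
from h import *
import cv2
rel(T(B,[(37,-6,46)])[0],-88.3);inb()
cv2.imwrite("pics/g7.png",cv2.resize(camera("scene")[225:300,240:340],None,fx=8,fy=8,interpolation=cv2.INTER_CUBIC))
E
```

```text
t 20.1 pos [ 507.1 -128.1   46.2] psi -88.43 open 0.2 F [ 0.3 -1.2  0.8] ff 0.0 j [-0.39  0.87  0.76  2.03 -1.01  0.68 -0.48]
d tool mm [  2.4 -19.8   0.2]
roll -0.13
in board 34.6 -25.8
```

View pics/g7.png

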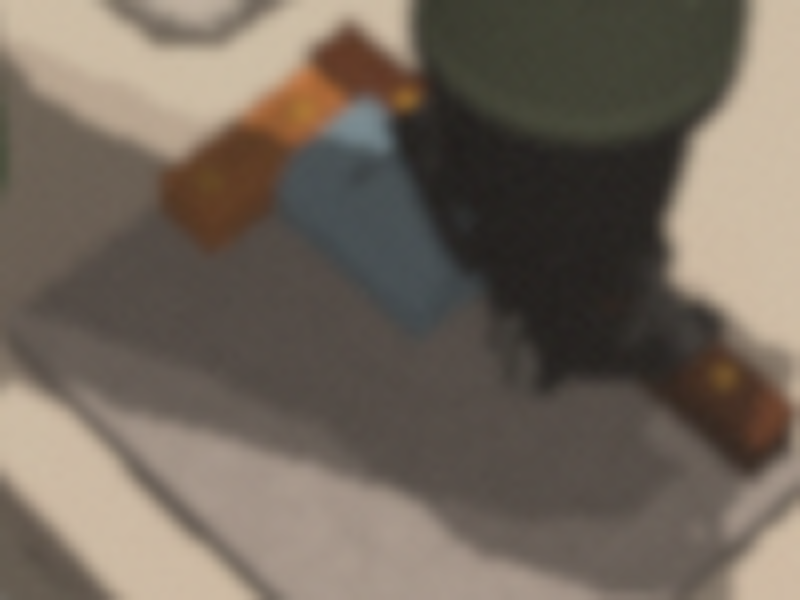

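The offcut sits in the corner, with its left end at the stop near (285,190). I finish the tap.

step_arm:
  targets:
    - {"x": 0, "y": -0.006, "z": 0, "roll": 0, "hand": 0}
    - {"x": 0, "y": -0.005, "z": 0, "roll": 0, "hand": 0}
    - {"x": 0, "y": -0.004, "z": 0, "roll": 0, "hand": 0}
    - {"x": 0, "y": -0.002, "z": 0, "roll": 0, "hand": 0}
    - {"x": 0, "y": 0, "z": 0, "roll": 0, "hand": 0}

```text
time_s: 20.65
eef_pos: [507.3, -110.6, 46.3]
eef_rot: [-0.0, 1.0, 0.014, 0.0]
ft_force: [-1.3, 0.2, 0.4]
opening: 0.1
finger_force: 0.0
```

step_arm:
  targets:
    - {"x": 0, "y": -0.002, "z": 0, "roll": 0, "hand": 0}
    - {"x": 0, "y": 0, "z": 0, "roll": 0, "hand": 0}

```text
time_s: 20.85
eef_pos: [507.3, -108.9, 46.3]
eef_rot: [0.0, 1.0, 0.014, -0.0]
ft_force: [-0.9, 0.3, 0.8]
opening: 0.2
finger_force: 0.0
```

step_arm:
  targets:
    - {"x": 0, "y": -0.001, "z": 0, "roll": 0, "hand": 0}
    - {"x": 0, "y": 0, "z": 0, "roll": 0, "hand": 0}

```text
time_s: 21.05
eef_pos: [507.2, -108.0, 46.3]
eef_rot: [0.0, 1.0, 0.014, -0.0]
ft_force: [0.0, -0.4, 1.1]
opening: -0.1
finger_force: 0.0
```

step_arm:
  targets:
    - {"x": 0, "y": -0.001, "z": 0, "roll": 0, "hand": 0}
    - {"x": 0, "y": 0, "z": 0, "roll": 0, "hand": 0}

```text
time_s: 21.25
eef_pos: [507.2, -107.0, 46.3]
eef_rot: [-0.0, 1.0, 0.014, -0.0]
ft_force: [-0.0, 0.2, 0.3]
opening: 0.3
finger_force: 0.0
```

step_arm:
  targets:
    - {"x": 0, "y": -0.001, "z": 0, "roll": 0, "hand": 0}
    - {"x": 0, "y": -0.001, "z": 0, "roll": 0, "hand": 0}
    - {"x": 0, "y": 0, "z": 0, "roll": 0, "hand": 0}

```text
time_s: 21.55
eef_pos: [507.2, -105.9, 46.4]
eef_rot: [0.001, 1.0, 0.014, 0.0]
ft_force: [-0.3, -5.8, -0.4]
opening: 0.0
finger_force: 2.7
```

step_arm:
  targets:
    - {"x": 0, "y": -0.001, "z": 0, "roll": 0, "hand": 0}
    - {"x": 0, "y": -0.001, "z": 0, "roll": 0, "hand": 0}
    - {"x": 0, "y": 0, "z": 0, "roll": 0, "hand": 0}

```text
time_s: 21.85
eef_pos: [507.2, -105.6, 46.8]
eef_rot: [0.002, 1.0, 0.013, 0.001]
ft_force: [-0.9, -14.8, 1.0]
opening: 0.1
finger_force: 7.5
```

step_arm:
  targets:
    - {"x": 0, "y": -0.001, "z": 0, "roll": 0, "hand": 0}
    - {"x": 0, "y": -0.001, "z": 0, "roll": 0, "hand": 0}
    - {"x": 0, "y": 0, "z": 0, "roll": 0, "hand": 0}

```text
time_s: 22.15
eef_pos: [507.1, -105.3, 47.1]
eef_rot: [0.004, 1.0, 0.012, 0.001]
ft_force: [-1.0, -24.6, 2.7]
opening: -0.3
finger_force: 12.3
```

Now seated against the stop (25 N). I go back round to the bevel.

step_arm:
  targets:
    - {"x": 0, "y": 0.008, "z": 0, "roll": 0, "hand": 0}
    - {"x": 0, "y": 0.005, "z": 0, "roll": 0, "hand": 0}
    - {"x": 0, "y": 0, "z": -0.022, "roll": 0, "hand": 0}
    - {"x": -0.02, "y": 0, "z": 0, "roll": 0, "hand": 0}
    - {"x": -0.017, "y": 0, "z": 0, "roll": 0, "hand": 0.2}
    - {"x": 0, "y": -0.03, "z": 0, "roll": 0, "hand": 0.35}
    - {"x": 0, "y": -0.027, "z": 0, "roll": 0, "hand": 0.35}
    - {"x": 0, "y": 0, "z": 0, "roll": 0, "hand": 0.35}
    - {"x": 0, "y": 0, "z": 0, "roll": 0, "hand": 0.35}

```text
time_s: 23.05
eef_pos: [468.9, -57.6, 68.3]
eef_rot: [-0.0, 1.0, 0.015, 0.0]
ft_force: [-0.2, 0.0, 0.1]
opening: 30.1
finger_force: 0.0
```

```bash
python3 -c "
from h import *
rel(T(B,[(8,43.5,64)])[0],-88.3);inb()"
```

```text
t 23.05 pos [468.9 -57.6  68.3] psi -88.33 open 30.1 F [-0.2  0.   0.1] ff 0.0 j [-0.56  0.79  0.79  2.15 -1.02  0.64 -0.57]
d tool mm [9.5 2.3 4.3]
roll -0.03
in board -1.5 45.8
```

step_arm:
  targets:
    - {"x": 0.005, "y": 0.001, "z": 0.002, "roll": 0, "hand": 0.35}
    - {"x": 0.004, "y": 0, "z": 0.002, "roll": 0, "hand": 0.35}
    - {"x": 0.001, "y": 0, "z": 0.001, "roll": 0, "hand": 0.35}
    - {"x": 0.001, "y": 0, "z": 0.001, "roll": 0, "hand": 0.35}
    - {"x": 0, "y": 0, "z": 0, "roll": 0, "hand": 0.35}

```text
time_s: 23.55
eef_pos: [479.8, -59.0, 62.1]
eef_rot: [0.0, 1.0, 0.014, -0.0]
ft_force: [0.2, 0.3, -0.6]
opening: 30.1
finger_force: 0.0
```

step_arm:
  targets:
    - {"x": 0.001, "y": 0, "z": 0.001, "roll": 0, "hand": 0.35}
    - {"x": 0, "y": 0, "z": 0, "roll": 0, "hand": 0.35}

```text
time_s: 23.75
eef_pos: [480.9, -58.7, 61.2]
eef_rot: [0.0, 1.0, 0.014, -0.0]
ft_force: [0.3, -0.7, 0.6]
opening: 29.9
finger_force: 0.0
```

step_arm:
  targets:
    - {"x": 0.001, "y": 0, "z": 0.001, "roll": 0, "hand": 0.35}
    - {"x": 0, "y": 0, "z": 0, "roll": 0, "hand": 0.35}

```text
time_s: 23.95
eef_pos: [481.9, -58.7, 60.2]
eef_rot: [-0.0, 1.0, 0.014, -0.0]
ft_force: [-0.4, -1.0, 0.7]
opening: 30.2
finger_force: 0.0
```

step_arm:
  targets:
    - {"x": 0.001, "y": 0, "z": 0.001, "roll": 0, "hand": 0.35}
    - {"x": 0, "y": 0, "z": 0, "roll": 0, "hand": 0.35}

```text
time_s: 24.15
eef_pos: [482.3, -58.8, 59.4]
eef_rot: [-0.0, 1.0, 0.014, -0.0]
ft_force: [-4.9, 1.3, 9.7]
opening: 30.0
finger_force: 4.5
```

step_arm:
  targets:
    - {"x": 0.001, "y": 0, "z": 0.001, "roll": 0, "hand": 0.35}
    - {"x": 0, "y": 0, "z": 0, "roll": 0, "hand": 0.35}

```text
time_s: 24.35
eef_pos: [482.2, -58.9, 58.6]
eef_rot: [-0.0, 1.0, 0.013, -0.001]
ft_force: [-14.4, 0.8, 22.6]
opening: 30.4
finger_force: 11.6
```

step_arm:
  targets:
    - {"x": 0.001, "y": 0, "z": 0.001, "roll": 0, "hand": 0.35}
    - {"x": 0, "y": 0, "z": 0, "roll": 0, "hand": 0.35}

```text
time_s: 24.55
eef_pos: [482.5, -58.9, 58.2]
eef_rot: [-0.001, 1.0, 0.013, -0.002]
ft_force: [-26.2, 3.6, 50.2]
opening: 29.8
finger_force: 23.5
```

step_arm:
  targets:
    - {"x": 0.001, "y": 0, "z": -0.0005, "roll": 0, "hand": 0.35}
    - {"x": 0, "y": 0, "z": 0, "roll": 0, "hand": 0.35}
    - {"x": 0, "y": 0, "z": 0, "roll": 0, "hand": 0.35}

```text
time_s: 24.85
eef_pos: [482.6, -58.9, 58.3]
eef_rot: [-0.001, 1.0, 0.013, -0.002]
ft_force: [-29.3, 1.6, 44.4]
opening: 30.1
finger_force: 23.3
```

step_arm:
  targets:
    - {"x": 0.001, "y": 0, "z": -0.0005, "roll": 0, "hand": 0.35}
    - {"x": 0, "y": 0, "z": 0, "roll": 0, "hand": 0.35}
    - {"x": 0, "y": 0, "z": 0, "roll": 0, "hand": 0.35}
    - {"x": 0, "y": 0, "z": 0, "roll": 0, "hand": 0.35}

```text
time_s: 25.25
eef_pos: [482.6, -58.9, 58.4]
eef_rot: [-0.001, 1.0, 0.013, -0.003]
ft_force: [-31.7, 1.7, 38.4]
opening: 30.0
finger_force: 23.4
```

```bash
python3 - <<'E'
from h import *
import cv2
rel(None);inb()
cv2.imwrite("pics/g8.png",cv2.resize(camera("scene")[210:330,225:385],None,fx=5,fy=5,interpolation=cv2.INTER_CUBIC))
E
```

```text
t 25.25 pos [482.6 -58.9  58.4] psi -88.49 open 30.0 F [-31.7   1.7  38.4] ff 23.4 j [-0.54  0.82  0.78  2.12 -1.02  0.65 -0.58]
in board 12.2 44.0
```

View pics/g8.png

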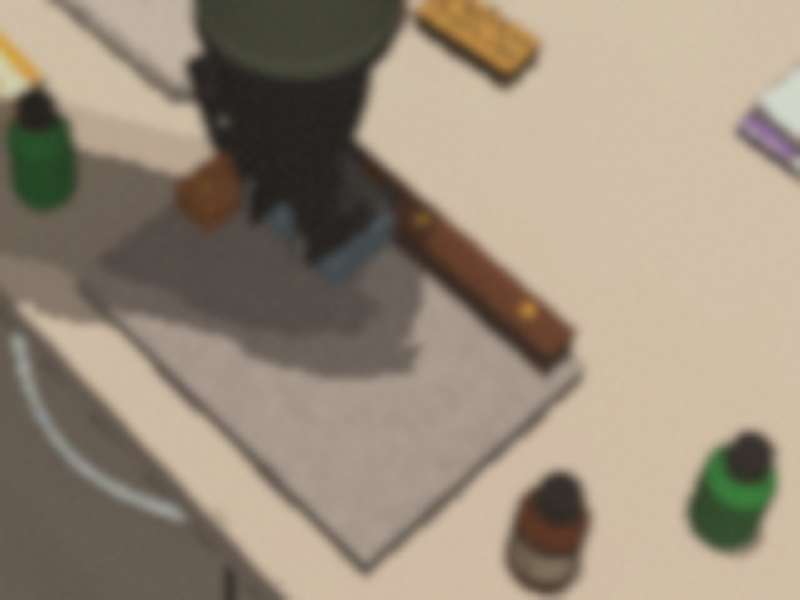

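The offcut is in the corner under the fingers (345,255). The brown bottle stands upright at (548,540), and both green ones are untouched. The push holds at about 32 N to the fence and 38 N down, so I hand in.

```bash
python3 -c "
from workcell import *
print(sign_off())"
```

```text
the job is handed in; nothing more can be done
None
```

I handed the job in at about 25 s: the brown bottle stands upright on the worktop right of the board, and the offcut lies flat in the corner against fence and stop, held by a diagonal push on its bevel (about 32 N to the fence, 38 N down).

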